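# Screw a hose tail into the clamped riser coupling, snug plus a quarter turn

### The job

Pick up the brass hose tail standing on the tiles, start its thread in the mouth of the grey coupling clamped on the riser pipe, and screw it in clockwise until you feel it come up against the rubber washer inside; then give it one further quarter turn and let go. Feel your way and do not force the plastic thread, and leave the cup, jar and other things where they stand.

Things in the scene. Friction and masses are not known exactly. Their poses are not given: they have to be found in the camera images.
- hose_tail: Brass hose tail (male fitting), 0.21 kg give or take a fifth, 86 mm tall, standing on its nose, barb up, among cup, jar and tape roll. Origin: centre of the nose's underside; z up its axis. Smooth nose 29 mm in diameter, foot chamfered to 23 mm over the first 5 mm, up to the hexagon; barbed stem 23 mm in diameter, 60 to 86 mm up.
- hexagon (a point): Centre of the tail's hexagon, the place to grip: 50 mm above the nose's underside, 20 mm tall (40 to 60 mm up), 30 mm across flats. When the tail is tight it stands 20 to 31 mm above the rim. Axes as the tail: one pair of flats is square to its x axis, the others 60 degrees apart.
- thread (a point): On the tail's axis, 8 mm above the nose's underside, mid-height of its thread: two short raised turns, right-hand, on the part's +x and -x sides, each 40 degrees long and 2.8 mm thick, 36.2 mm over both.
- coupling: Grey plastic coupling (female fitting), mouth up, on a white riser pipe, held by a steel clamp and angle bracket, all fixed to the ledge. Origin: on its axis at tile level, z up. Rim 95 mm up, 53 mm outside, bore 38 mm. The bracket stands on its +x side, top 28 mm below the rim; clamp ears reach 44 mm out along y, 30 mm below the rim.
- mouth (a point): Centre of the coupling's mouth at rim height, axes as the coupling. Inside: two-start right-hand thread, 12 mm per turn, clear hole 31 mm, ridges 2.6 mm thick; their upper ends lie 3 mm below the rim on the +x and -x sides and wind down clockwise, 520 degrees. Lowered at any angle the tail's thread rests on the ridges, nose 8 to 14 mm in; turned clockwise it runs under the other ridge.
- bore (a point): On the coupling's axis 20 mm below the rim. Once the nose is 14.5 mm in, the thread holds the tail, with 0.6 mm of up and down play. Rubber washers lie with their top 15.5 to 24 mm below the rim (one or more, of varying thickness: not measured). They yield 1 mm per 7 N; the thread turns stiffer by some 0.015 Nm per N and stays where left. Bottoming out, over half a turn past snug, strips the thread.
- steel_cup: Stainless cup, 78 mm rim diameter, 85 mm tall. Origin: centre of its underside. To be left alone.
- glass_jar: Empty open glass jar, 78 mm in diameter, 105 mm tall. Origin: centre of its underside. To be left alone.
- tape_roll: Roll of white thread-seal tape with blue cheeks lying flat, 56 mm in diameter, 15 mm tall. Origin: centre of its underside. To be left alone.
- soap_dish: Green soap dish with a bar of soap, 85 x 125 mm, 33 mm tall. Origin: centre of its underside. To be left alone.
- pipe_cap: White ribbed plastic pipe cap, 49 mm in diameter, 34 mm tall. Origin: centre of its underside. To be left alone.
Mind the look-alikes: they are no part of the job. There is more than one size of the hose_tail; the job needs the larger.

How it is judged:
By the outcome, as a careful person would: the job done as asked, in the order asked, and still so for the second after the job is handed in, with the robot touching nothing.
It also fails if it takes over 72 s, if anything falls off the work surface, if the arm or the gripper's body presses on something with over 40 N, if the wrist force passes 120 N, or if a joint passes its speed limit or range.

### The arm

A 6-joint arm with a two-finger parallel gripper is mounted at the origin on the work surface. World frame = base frame: x ahead of the robot, y to its left, z up, the work surface at z = 0. Lengths are in m, angles in rad, forces in N, time in s.
With the tool pointing down it reaches from about 0.35 to 0.775 m from the base axis. Payload 5.5 kg.
Tool frame: the origin (TCP) lies midway between the tips of the shut fingers; the grasp point (between the pads) lies grip_point_offset behind it (grip_point_offset is the distance from the TCP to the grasp point, in m); z points along the fingers, y is the direction in which the jaws open and shut (so a half turn about z gives the same grasp; the last joint's range is limited). The gripper opens to 85 mm and grips with 20 to 120 N. Pads are 22 mm wide; open, the fingers measure 114 mm over their backs; the gripper's body (76 mm by 85 mm) begins 54 mm behind the grasp point. The pads swing forward as they close: fully open they stand 13 mm farther back than shut.
Start: joints at [1.082, 0.313, 0.046, 1.304, 0, 1.431], TCP at [0.197, 0.54, 0.231] pointing down, gripper open.
Joint ranges: [-2.76, 2.76], [-0.86, 1.69], [-1.03, 1.26], [-2.2, 2.34], [-1.47, 1.5], [-3.14, 3.14]. Speed limits (rad/s): [2.57, 2.57, 3.14, 3.14, 3.14, 3.14].

### API

Orientations are given as a unit quaternion [w, x, y, z].
In Python, from workcell import * gives the robot as it stands.
- The arm moves only by the tool send_rows, never from a script. Its argument "series" is one flat list of numbers, 7 for each row, row after row: the shift along the tool's x, y, z in cm, then the turn, a rotation vector about the tool's x, y, z in degrees, then the opening, from 0 (shut) to 1 (fully open). A call has 1 to 10 rows; each row is the pose to reach, as a shift and turn from the pose commanded when the call began, along the tool's axes at that moment; what a row does not reach only later rows make up. A row lasts 1/12 s, in which the tool goes at most 41.7 mm and 7.16 degrees, less where a joint would pass 70% of its speed; a pose out of reach is approached as far as the arm can. A call with a gripper value outside its range is refused whole. The fingers move at their own pace and stop on an object; "newtons" is the grip in N (left out, the last holds). Time passes only in rows, so rows that repeat a pose let the fingers close. It gives the time, the measured TCP pose, the force and the opening at its end, in the units of the state.
- get_state(): the state, without advancing time (a new reading comes with each control period).
- read_camera(name): name is "scene" or "top" or "wrist"; returns the picture (420x560x3 uint8, blue, green, red); there is no depth.
- camera_info(name): a dict with "K" (3x3 intrinsics, pixels), "xyz" and "attitude" of the camera in the world. Camera axes: x right, y down, z forward; pixel columns grow to the right and rows downward; lengths in m; the calibration is good to about 2 mm. A picture is of the moment at which its call begins: read the wrist's pose just before it. camera_info takes no time and is no camera call; for the wrist camera it gives the pose at the moment of the call.
- hand_in(): hands the job in, once; it reports no verdict.
Trained networks look in the newest picture that a camera, given by its name, has taken for a name from the list of things; names that differ only in an ending like _2 or _b are one class to them, and where a whole thing is asked for, a point or a joint stands for the part that bears it (a point fixed in the world has none). Each returns a list of dicts, best first, with "p" (0 to 1); they miss things now and then, are a little off and sometimes report something else, mostly with a low value. They report only what shows in the picture. A call takes as long as a camera call. They do not tell look-alikes from the thing itself.
- silhouettes(camera, label): "pixels" (420x560 bool, what is visible of it) and "box" ([left, top, width, height] in pixels, round what is visible of it).
The state is a dict: "clock": time; "joint_pos": joint angles; "qvel": joint speeds; "tau": joint torques, N m; "tcp_pos": TCP position; "orientation": TCP orientation; "wrist_force": force on the tool from outside, world axes, zero at the start; "ft_torque": the same for the moment, N m; "finger_gap": finger opening in m.
Only numpy, scipy, OpenCV 4.12 (cv2) and the standard library are available. Lean on these libraries where they do the work, as an engineer would, in place of code of your own. Each camera call takes 0.05 s, during which the arm holds its last target. There are 200 camera calls.

## Working session

There is one attempt and no reset: what is moved stays moved. The work goes in short steps, Python scripts to look and compute and a tool call to move; the robot and the scene stay as the last step left them, time stands still between calls to the robot, and variables do not carry over. Pictures are saved under pics/ and viewed, about 8 in all and at most 12, crops included, and the job is handed in when it is done.

Besides the shell and the picture viewer there is one more tool, called as a command line: name --argument value ..., lists and objects as JSON in quotes. send_rows: Moves the arm, as the interface text tells. Its arguments: {"type":"object","properties":{"series":{"type":"array"},"newtons":{"type":"number"}},"required":["series"]}

```bash
mkdir -p pics; ls
cat > h.py <<'E'
from workcell import *
import numpy as np, cv2
from scipy.spatial.transform import Rotation as R
def ci(n):
    c=camera_info(n); K=np.array(c["K"]); q=np.array(c["attitude"]); 
    Rm=q if q.shape==(3,3) else R.from_quat(np.r_[q[1:],q[0]]).as_matrix()
    return K,Rm,np.array(c["xyz"])
def ray(c,u,v):
    K,Rm,t=c; d=Rm@np.linalg.solve(K,[u,v,1.]); return t,d/np.linalg.norm(d)
def atz(c,u,v,z):
    t,d=ray(c,u,v); return t+d*(z-t[2])/d[2]
def proj(c,p):
    K,Rm,t=c; q=K@(Rm.T@(np.asarray(p)-t)); return q[:2]/q[2]
def meet(*rays):
    A=np.zeros((3,3));b=np.zeros(3)
    for t,d in rays:
        P=np.eye(3)-np.outer(d,d);A+=P;b+=P@t
    p=np.linalg.solve(A,b); return p,[np.linalg.norm((np.eye(3)-np.outer(d,d))@(p-t)) for t,d in rays]
E
python3 - <<'E'
from h import *
np.set_printoptions(precision=4,suppress=True)
s=get_state();print(s)
ims=[]
for n in("scene","top"):
    im=read_camera(n);c=ci(n);print(n,c[0][0,0],c[2],c[1][:,2])
    cv2.imwrite(f"pics/{n}0.png",im)
    for l in("hose_tail","coupling","steel_cup","glass_jar","tape_roll","pipe_cap"):
        print(l,[(round(d["p"],2),d["box"]) for d in silhouettes(n,l)])
E
```

```text
pics
{'clock': 0.0, 'joint_pos': array([1.0824, 0.314 , 0.045 , 1.3036, 0.    , 1.4312]), 'qvel': array([ 0.001 ,  0.0009,  0.0002,  0.0003, -0.0004, -0.0021]), 'tau': array([  0.0008, -48.0622,  29.8537,   0.0193,   0.0001,   0.    ]), 'tcp_pos': array([0.1963, 0.5399, 0.2304]), 'orientation': array([-0.0003,  0.1735,  0.9848, -0.0009]), 'wrist_force': array([ 0.6295, -0.8055,  0.0624]), 'ft_torque': array([ 0.0206, -0.031 , -0.0422]), 'finger_gap': 0.08537112824994163}
scene 494.64069267833776 [ 1.1857 -0.5829  0.7046] [-0.6454  0.5308 -0.5493]
hose_tail [(0.65, [173.6, 232.3, 9.4, 24.8]), (0.62, [200.6, 233.2, 14.5, 36.5])]
coupling [(0.77, [279.2, 208.7, 38.5, 66.3])]
steel_cup [(0.9, [144.8, 294.1, 46.7, 59.5]), (0.73, [397.3, 210.1, 19.6, 22.9])]
glass_jar [(0.81, [130.2, 244.5, 46.0, 64.7])]
tape_roll [(0.6, [222.7, 292.9, 25.6, 24.5])]
pipe_cap [(0.72, [398.5, 209.4, 21.2, 21.0])]
top 529.0151959483255 [0.3095 0.0026 1.1363] [ 0.1662  0.0157 -0.986 ]
hose_tail [(0.54, [356.9, 212.3, 15.0, 18.6]), (0.45, [377.7, 255.0, 8.6, 9.9])]
coupling [(0.86, [253.8, 159.0, 49.8, 52.9])]
steel_cup [(0.66, [354.5, 214.9, 20.8, 16.6]), (0.62, [419.3, 129.7, 50.6, 44.6])]
glass_jar [(0.63, [406.0, 193.5, 46.0, 42.6])]
tape_roll [(0.72, [357.8, 149.0, 28.6, 24.7])]
pipe_cap [(0.69, [131.7, 142.7, 22.9, 21.6])]
```

Run:
```python
from h import *
np.set_printoptions(precision=4,suppress=True)
a=cv2.imread("pics/scene0.png");b=cv2.imread("pics/top0.png")
cv2.imwrite("pics/s1.png",cv2.resize(a[190:370,120:340],None,fx=3.2,fy=3.2,interpolation=2))
cv2.imwrite("pics/t1.png",cv2.resize(b[110:290,240:480],None,fx=3.2,fy=3.2,interpolation=2))
S=ci("scene");T=ci("top")
# top-of-object centre guesses
print("scene/top candidates at z=.086",atz(T,364,222,.086),atz(T,382,260,.07),"coup",atz(T,279,185,.095))
print(atz(S,208,236,.086),atz(S,178,234,.07),atz(S,298,216,.095))
```

```text
scene/top candidates at z=.086 [ 0.4392 -0.158   0.086 ] [ 0.3638 -0.1924  0.07  ] coup [0.5171 0.0095 0.095 ]
[ 0.4454 -0.1653  0.086 ] [ 0.3801 -0.2016  0.07  ] [0.515 0.024 0.095]
```

View pics/s1.png

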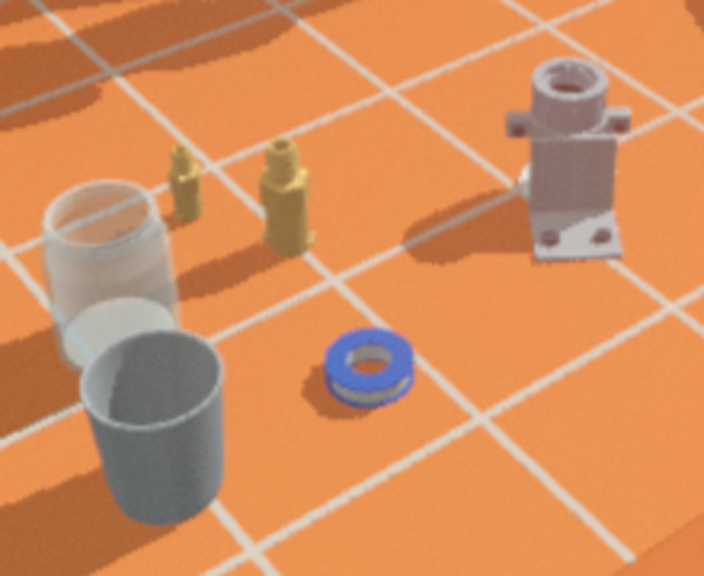

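View pics/t1.png

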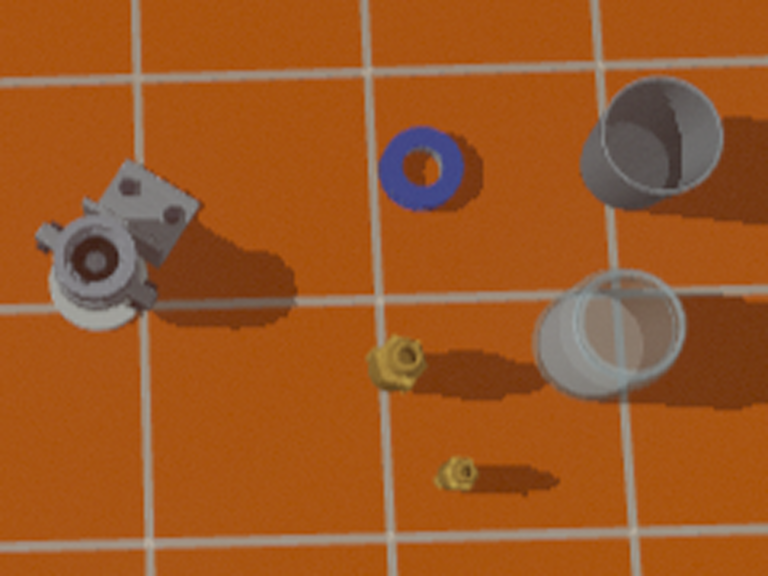

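Candidates: brass fittings at scene (208,251) / top (364,222), and scene (178,245) / top (382,258). The first is clearly larger (barb, wider hex), so it is the one meant. I'll measure both views and plan the approach.

Run:
```python
from h import *
import workcell
np.set_printoptions(precision=4,suppress=True)
print([x for x in dir(workcell) if not x.startswith('_')])
try: print("gpo",workcell.grip_point_offset)
except Exception as e: print(e)
S=ci("scene");T=ci("top")
print("tail",meet(ray(S,207.8,235.6),ray(T,366.9,220.9)))
print("rim",meet(ray(S,297.8,214.4),ray(T,269.7,191.2)))
print("small",meet(ray(S,120+183/3.2,190+150/3.2),ray(T,240+463/3.2,110+471/3.2)))
print("jar top",atz(T,240+632/3.2,110+322/3.2,.105),"cup",atz(T,240+663/3.2,110+133/3.2,.085),"tape",atz(T,240+421/3.2,110+168/3.2,.015))
# bracket yaw: rim centre -> bracket base centre
print("bracket",atz(T,240+152/3.2,110+200/3.2,0.0),"ears",atz(T,240+47/3.2,110+237/3.2,.065),atz(T,240+147/3.2,110+292/3.2,.065))
W=ci("wrist");s=get_state();print(W, )
q=s["orientation"];Rt=R.from_quat(np.r_[q[1:],q[0]]).as_matrix();print(Rt);print("cam in tool",Rt.T@(W[2]-s["tcp_pos"]),Rt.T@W[1])
```

```text
['MotionError', 'camera_info', 'get_state', 'grip_point_offset', 'hand_in', 'read_camera', 'silhouettes']
gpo 0.0187
tail (array([ 0.4416, -0.1639,  0.0842]), [np.float64(0.0002656847829232218), np.float64(0.00026568478292322606)])
rim (array([0.5062, 0.0295, 0.0921]), [np.float64(0.001244470832225856), np.float64(0.0012444708322259033)])
small (array([ 0.3703, -0.2003,  0.056 ]), [np.float64(0.0004762675329912659), np.float64(0.0004762675329912494)])
jar top [ 0.4556 -0.2997  0.105 ] cup [ 0.5792 -0.3341  0.085 ] tape [ 0.5774 -0.1917  0.015 ]
bracket [ 0.5635 -0.0092  0.    ] ears [0.5264 0.0599 0.065 ] [ 0.4887 -0.0037  0.065 ]
(array([[326.4036,   0.    , 283.5789],
       [  0.    , 326.4036, 207.0873],
       [  0.    ,   0.    ,   1.    ]]), array([[ 0.341 ,  0.8967,  0.2822],
       [ 0.94  , -0.3254, -0.1022],
       [ 0.0002,  0.3001, -0.9539]]), array([0.1232, 0.5666, 0.3747]))
[[-0.9398  0.3418  0.    ]
 [ 0.3418  0.9398  0.0001]
 [-0.      0.0001 -1.    ]]
cam in tool [ 0.0779 -0.0004 -0.1434] [[ 0.0008 -0.9539 -0.3001]
 [ 1.      0.0007  0.0003]
 [-0.0001 -0.3001  0.9539]]
```

send_rows --series '[-30, -24, -1, 0, 0, -70, 1, -30, -24, -1, 0, 0, -70, 1, -30, -24, -1, 0, 0, -70, 1, -30, -24, -1, 0, 0, -70, 1, -30, -24, -1, 0, 0, -70, 1, -30, -24, -1, 0, 0, -70, 1, -30, -24, -1, 0, 0, -70, 1, -30, -24, -1, 0, 0, -70, 1, -30, -24, -1, 0, 0, -70, 1, -30, -24, -1, 0, 0, -70, 1]'

```text
clock: 1.53
tcp_pos: [0.3887, 0.2255, 0.2413]
orientation: [0.001, -0.37, 0.929, 0.0]
wrist_force: [0.1, 1.1, 1.1]
finger_gap: 0.0856
```

send_rows --series '[7, -19.5, 0, 0, 0, -70, 1, 7, -19.5, 0, 0, 0, -70, 1, 7, -19.5, 0, 0, 0, -70, 1, 7, -19.5, 0, 0, 0, -70, 1, 7, -19.5, 0, 0, 0, -70, 1, 7, -19.5, 0, 0, 0, -70, 1, 7, -19.5, 0, 0, 0, -70, 1, 7, -19.5, 0, 0, 0, -70, 1, 7, -19.5, 0, 0, 0, -70, 1, 7, -19.5, 0, 0, 0, -70, 1]'

```text
clock: 2.37
tcp_pos: [0.4702, 0.0363, 0.2409]
orientation: [-0.0, 0.817, -0.576, 0.0]
wrist_force: [0.4, -0.4, 0.0]
finger_gap: 0.0853
```

Run:
```python
from h import *
np.set_printoptions(precision=4,suppress=True)
s=get_state();W=ci("wrist");im=read_camera("wrist");cv2.imwrite("pics/w1.png",im);np.savez("w1.npz",K=W[0],R=W[1],t=W[2])
print(s["clock"],s["joint_pos"],s["tcp_pos"],s["orientation"],s["wrist_force"],s["qvel"])
d=silhouettes("wrist","coupling");print([(x["p"],x["box"]) for x in d])
for z in (.095,): print(proj(W,[.5062,.0295,z]))
```

```text
2.3667 [-0.0935  0.11   -0.1877  1.273   0.0001 -2.0072] [0.4702 0.0363 0.2409] [-0.0001  0.8174 -0.5761  0.    ] [ 0.369  -0.3574  0.0334] [ 0.0091 -0.002  -0.0015  0.0019 -0.0004 -1.4849]
[(0.69, [190.1, 81.4, 97.7, 118.5])]
[247.1087 171.7612]
```

View pics/w1.png

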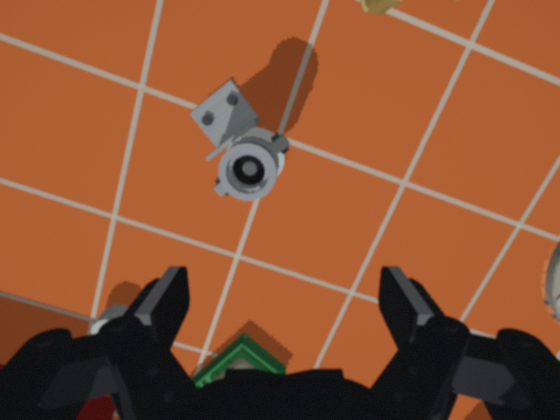

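The picture shows the coupling's rim at (248,168), as predicted (247,172), the bracket above it, and brass at the top edge (378,4). I'll settle and then take two still views.

send_rows --series '[2, 2, 3, 0, 0, 0, 1, 2, 2, 3, 0, 0, 0, 1, 2, 2, 3, 0, 0, 0, 1, 2, 2, 3, 0, 0, 0, 1, 2, 2, 3, 0, 0, 0, 1, 2, 2, 3, 0, 0, 0, 1]'

```text
clock: 2.97
tcp_pos: [0.4593, 0.0115, 0.2122]
orientation: [-0.001, 0.816, -0.578, 0.001]
wrist_force: [0.4, 0.1, 0.6]
finger_gap: 0.0855
```

```bash
cat > ell.py <<'E'
from h import *
np.set_printoptions(precision=4,suppress=True)
def rim(tag):
    s=get_state();W=ci("wrist");im=read_camera("wrist");cv2.imwrite(f"pics/{tag}.png",im)
    np.savez(tag+".npz",K=W[0],R=W[1],t=W[2])
    print(s["clock"],s["joint_pos"],s["tcp_pos"],s["orientation"],abs(s["qvel"]).max())
    return W,im
E
python3 - <<'E'
from ell import *
W,im=rim("w2")
p=proj(W,[.5062,.0295,.095]);print(p)
u,v=p.astype(int)
cv2.imwrite("pics/w2c.png",cv2.resize(im[max(v-70,0):v+70,max(u-90,0):u+90],None,fx=4,fy=4,interpolation=2));print(u-90,v-70)
E
```

```text
2.9667 [-0.1501  0.0952 -0.2753  1.1972  0.0002 -2.0585] [0.4593 0.0115 0.2122] [-0.0008  0.8158 -0.5783  0.0013] 0.005515275213876926
[222.3635 202.3236]
132 132
```

View pics/w2c.png

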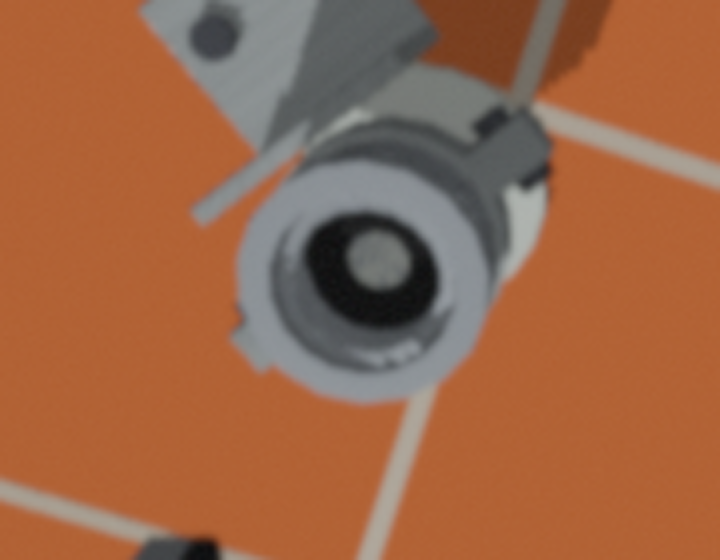

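Rim centre at crop (364,281), i.e. pixel (223.1,202.3), against the predicted (222.4,202.3), so the stereo value holds. Next I view the tail.

send_rows --series '[12, 8.4, 1, 0, 0, 0, 1, 12, 8.4, 1, 0, 0, 0, 1, 12, 8.4, 1, 0, 0, 0, 1, 12, 8.4, 1, 0, 0, 0, 1, 12, 8.4, 1, 0, 0, 0, 1, 12, 8.4, 1, 0, 0, 0, 1, 12, 8.4, 1, 0, 0, 0, 1]'

```text
clock: 3.6
tcp_pos: [0.4189, -0.1296, 0.2013]
orientation: [-0.0, 0.816, -0.578, 0.0]
wrist_force: [-0.6, 0.2, 0.5]
finger_gap: 0.0855
```

Run:
```python
from ell import *
W2=np.load("w2.npz");W2=(W2["K"],W2["R"],W2["t"])
S=ci("scene");T=ci("top")
print("rim",meet(ray(S,297.8,214.4),ray(T,269.7,191.2),ray(W2,223.1,202.3)),atz(W2,223.1,202.3,.095))
W,im=rim("w3")
p=proj(W,[.4416,-.1639,.05]);print(p,proj(W,[.4416,-.1639,.086]))
u,v=p.astype(int)
cv2.imwrite("pics/w3c.png",cv2.resize(im[max(v-70,0):v+70,max(u-90,0):u+90],None,fx=4,fy=4,interpolation=2));print(u-90,v-70)
```

```text
rim (array([0.5061, 0.0298, 0.0921]), [np.float64(0.001143863512509145), np.float64(0.0013920779185855178), np.float64(0.00046929567035874074)]) [0.5056 0.0293 0.095 ]
3.6 [-0.4838  0.0619 -0.3392  1.1689  0.0005 -2.3921] [ 0.4189 -0.1296  0.2013] [-0.0003  0.8158 -0.5783  0.0003] 0.022243132020679974
[271.1744 147.0882] [269.5049 152.8151]
181 77
```

View pics/w3c.png

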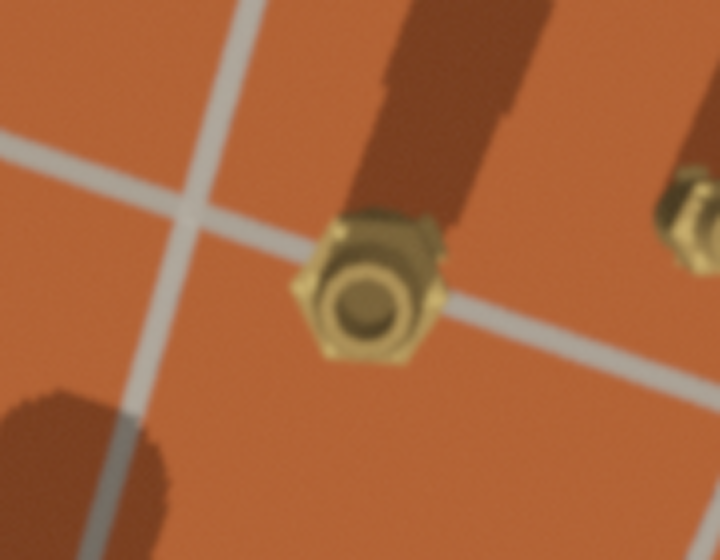

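The larger tail is at the crop centre: barb mouth (368,306), hex vertices (292,287), (330,358), (407,361), (443,297). The small one sits at the right edge.

Run:
```python
from ell import *
W=np.load("w3.npz");W=(W["K"],W["R"],W["t"])
f=lambda x,y,z:atz(W,181+x/4,77+y/4,z)
V=np.array([f(*p,.06) for p in [(292,287),(330,358),(407,361),(443,297)]]);print(V)
S=ci("scene");T=ci("top")
m=meet(ray(S,207.8,235.6),ray(T,366.9,220.9),ray(W,181+92,77+76.5));print(m,f(368,306,.086))
# fit centre+yaw with R=15/cos30 (chamfer: free R)
from scipy.optimize import least_squares
def mod(q): 
    a=q[3]+np.arange(4)*np.pi/3; return np.c_[q[0]+q[2]*np.cos(a),q[1]+q[2]*np.sin(a)]
best=min((least_squares(lambda q:(mod(q)[::s]-V[:,:2]).ravel(),[.442,-.165,.017,a]) for a in np.arange(-3,3,.5) for s in(1,-1)),key=lambda r:r.cost)
print(best.x,np.degrees(best.x[3])%60,np.sqrt(best.cost))
print("flat normals az", (np.degrees(best.x[3])%60+30)%60, "+60k; tool y az now",-70.6-90)
```

```text
[[ 0.4552 -0.1589  0.06  ]
 [ 0.4426 -0.1469  0.06  ]
 [ 0.4264 -0.1519  0.06  ]
 [ 0.4237 -0.1677  0.06  ]]
(array([ 0.4404, -0.1638,  0.0837]), [np.float64(0.0007983587744460012), np.float64(0.0012062568871425653), np.float64(0.0016315434854519402)]) [ 0.4388 -0.1643  0.086 ]
[ 0.439  -0.1633 -0.0166 -2.8484] 16.8009013007067 0.0007248139451831561
flat normals az 46.8009013007067 +60k; tool y az now -160.6
```

send_rows --series '[3.9, -0.75, 7.5, 0, 0, -27.4, 1, 3.9, -0.75, 7.5, 0, 0, -27.4, 1, 3.9, -0.75, 7.5, 0, 0, -27.4, 1, 3.9, -0.75, 7.5, 0, 0, -27.4, 1, 3.9, -0.75, 7.5, 0, 0, -27.4, 1, 3.9, -0.75, 7.5, 0, 0, -27.4, 1, 3.9, -0.75, 7.5, 0, 0, -27.4, 1, 3.9, -0.75, 7.5, 0, 0, -27.4, 1]'

```text
clock: 4.32
tcp_pos: [0.439, -0.1637, 0.1265]
orientation: [0.0, 0.93, -0.369, 0.001]
wrist_force: [0.0, 0.1, -0.7]
finger_gap: 0.0854
```

Run:
```python
from ell import *
W,im=rim("w4")
p=proj(W,[.439,-.1635,.086]);print(p)
s=get_state();print(proj(W,np.r_[s["tcp_pos"][:2],.086]), proj(W,np.r_[s["tcp_pos"][:2],.06]))
u,v=p.astype(int);y0=min(max(v-70,0),280)
cv2.imwrite("pics/w4c.png",cv2.resize(im[y0:y0+140,max(u-90,0):u+90],None,fx=4,fy=4,interpolation=2));print(u-90,y0)
```

```text
4.3167 [-0.5286  0.1698 -0.4079  0.9918  0.0001 -2.9148] [ 0.439  -0.1637  0.1265] [ 0.      0.9295 -0.3688  0.0007] 0.010391937330108316
[281.9266 235.7019]
[282.4254 235.5452] [282.5597 220.9625]
191 165
```

View pics/w4c.png

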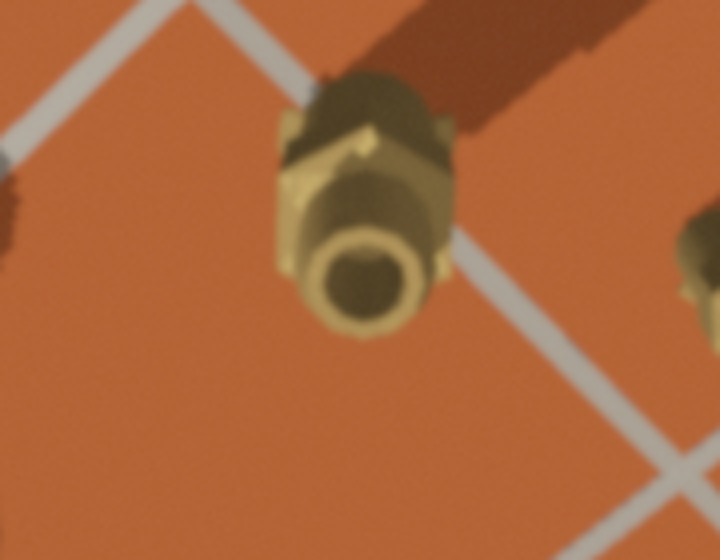

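Barb mouth at crop (364,282), pixel (282.0,235.5), against the tool axis (282.4,235.5). It is centred and the flats are parallel to the jaws. Descend and grip.

send_rows --series '[0, 0, 4, 0, 0, 0, 1, 0, 0, 7.5, 0, 0, 0, 1, 0, 0, 9.4, 0, 0, 0, 1, 0, 0, 9.4, 0, 0, 0, 1, 0, 0, 9.4, 0, 0, 0, 0.3, 0, 0, 9.4, 0, 0, 0, 0.1, 0, 0, 9.4, 0, 0, 0, 0.1, 0, 0, 9.4, 0, 0, 0, 0.1, 0, 0, 9.4, 0, 0, 0, 0.1, 0, 0, 9.4, 0, 0, 0, 0.1]' --newtons 60

```text
clock: 5.2
tcp_pos: [0.4398, -0.1646, 0.0334]
orientation: [-0.0, 0.93, -0.368, 0.002]
wrist_force: [0.6, 1.5, 5.7]
finger_gap: 0.0292
```

send_rows --series '[0, 0, 0, 0, 0, 0, 0, 0, 0, 0, 0, 0, 0, 0, 0, 0, -2, 0, 0, 0, 0, 0, 0, -5, 0, 0, 0, 0, 0, 0, -8, 0, 0, 0, 0, 0, 0, -11, 0, 0, 0, 0, 0, 0, -13, 0, 0, 0, 0, 0, 0, -13, 0, 0, 0, 0]'

```text
clock: 5.87
tcp_pos: [0.4409, -0.1655, 0.1666]
orientation: [0.001, 0.93, -0.368, 0.004]
wrist_force: [0.2, 0.3, -2.3]
finger_gap: 0.0291
```

Run:
```python
from ell import *
W,im=rim("w5");s=get_state();print(s["wrist_force"],s["ft_torque"],s["finger_gap"])
q=s["orientation"];Rt=R.from_quat(np.r_[q[1:],q[0]]).as_matrix();print(Rt.T@([.5056,.0293,0.16]-s["tcp_pos"]))
y0=100;cv2.imwrite("pics/w5c.png",cv2.resize(im[y0:y0+200,150:430],None,fx=2.8,fy=2.8,interpolation=2))
```

```text
5.8667 [-0.5298  0.1381 -0.3411  1.0832  0.     -2.9167] [ 0.4409 -0.1655  0.1666] [ 0.0006  0.9296 -0.3685  0.0042] 0.0878340236386859
[-0.3355 -0.838  -3.6134] [ 0.0181 -0.0227 -0.0191] 0.029269878534824142
[-0.0853 -0.1865  0.004 ]
```

View pics/w5c.png

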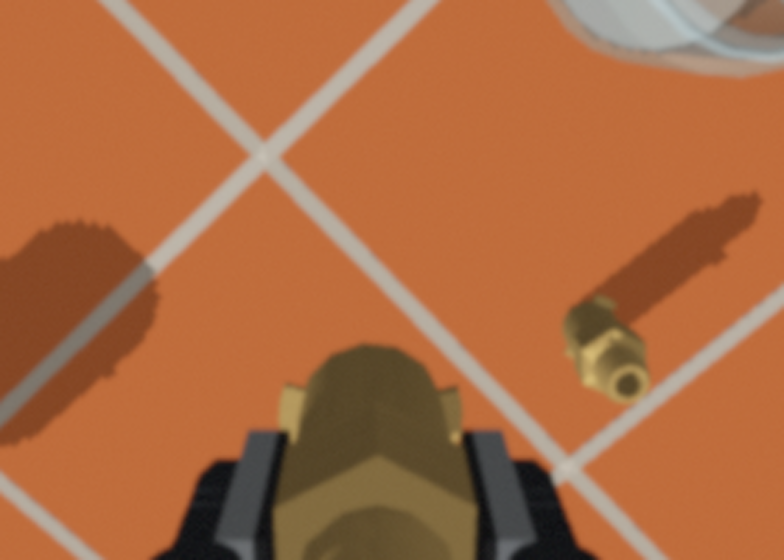

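The tail is held, barb towards the palm; thread turns show at crop (290,400) and (450,395), along the jaw axis. Carry it over the mouth.

send_rows --series '[-8.5, -18.6, 0, 0, 0, 0, 0, -8.5, -18.6, 0, 0, 0, 0, 0, -8.5, -18.6, 0, 0, 0, 0, 0, -8.5, -18.6, 0, 0, 0, 0, 0, -8.5, -18.6, 0, 0, 0, 0, 0, -8.5, -18.6, 0, 0, 0, 0, 0, -8.5, -18.6, 0, 0, 0, 0, 0, -8.5, -18.6, 0, 0, 0, 0, 0, -8.5, -18.6, 0, 0, 0, 0, 0, -8.5, -18.6, 0, 0, 0, 0, 0]'

```text
clock: 6.75
tcp_pos: [0.5033, 0.0285, 0.1613]
orientation: [0.0, 0.929, -0.369, -0.001]
wrist_force: [-0.2, -0.6, -2.9]
finger_gap: 0.0292
```

Run:
```python
from ell import *
W,im=rim("w6");s=get_state();print(s["wrist_force"],s["ft_torque"],s["finger_gap"])
q=s["orientation"];Rt=R.from_quat(np.r_[q[1:],q[0]]).as_matrix();print(Rt, Rt.T@([.5056,.0293,0.16]-s["tcp_pos"]))
print(proj(W,[.5056,.0293,.095]))
y0=120;cv2.imwrite("pics/w6c.png",cv2.resize(im[y0:y0+180,180:380],None,fx=4,fy=4,interpolation=2)[:600])
```

```text
6.75 [-0.1028  0.2113 -0.2646  1.096  -0.0001 -2.4875] [0.5033 0.0285 0.1613] [ 0.0002  0.9292 -0.3695 -0.0005] 0.007356232286813529
[ 0.6026 -0.1598 -1.9572] [-0.0775  0.0231 -0.0245] 0.02889045656629729
[[ 0.7269 -0.6868 -0.0006]
 [-0.6868 -0.7269  0.    ]
 [-0.0005  0.0004 -1.    ]] [ 0.0009 -0.0021  0.0015]
[279.0468 219.3596]
```

View pics/w6c.png

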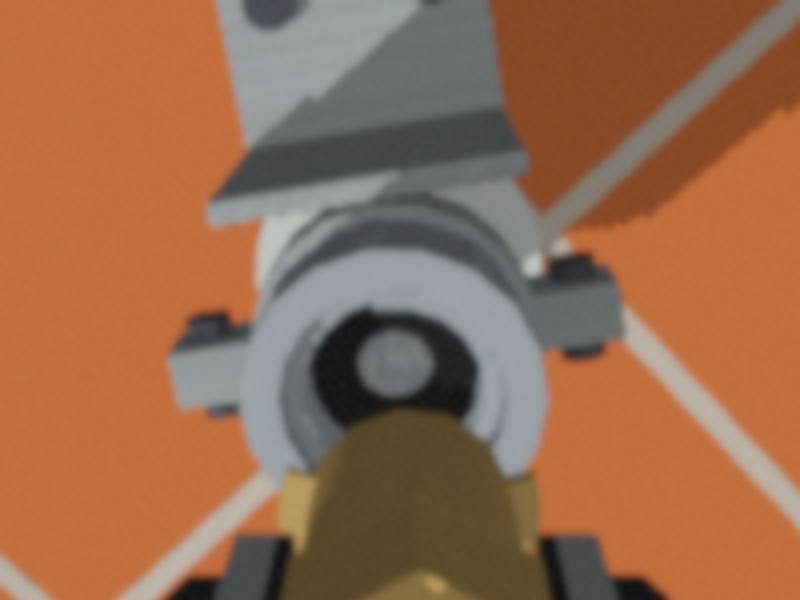

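Run:
```python
from ell import *
W=np.load("w6.npz");W=(W["K"],W["R"],W["t"])
a=np.linspace(0,2*np.pi,361)
from scipy.optimize import least_squares
def ext(c):
    P=np.array([proj(W,[c[0]+.0265*np.cos(t),c[1]+.0265*np.sin(t),.095]) for t in a]);return np.array([P[:,0].min(),P[:,0].max(),P[:,1].min()])
obs=np.array([180+241/4,180+548/4,120+247/4])
print(ext([.5056,.0293]),obs)
r=least_squares(lambda c:ext(c)-obs,[.5056,.0293],diff_step=1e-3);print(r.x,r.fun)
# nose bottom centre: tail held on tool axis
s=get_state();q=s["orientation"];Rt=R.from_quat(np.r_[q[1:],q[0]]).as_matrix()
for z in (.13,.135): print(proj(W,np.r_[s["tcp_pos"][:2],z]))
print(Rt.T@(np.r_[r.x,.16]-s["tcp_pos"]))
im=cv2.imread("pics/w6.png");g=im.astype(int)
for v in(235,245): print(v,[tuple(g[v,u]) for u in range(255,268,1)],[tuple(g[v,u]) for u in range(298,312)])
```

```text
[240.1416 317.9306 181.3821] [240.25 317.   181.75]
[0.5056 0.0297] [-0.5051  0.5058  0.036 ]
[281.8718 241.2723]
[281.8368 244.8242]
[ 0.0007 -0.0023  0.0015]
235 [(np.int64(137), np.int64(133), np.int64(128)), (np.int64(114), np.int64(110), np.int64(106)), (np.int64(100), np.int64(97), np.int64(94)), (np.int64(96), np.int64(96), np.int64(94)), (np.int64(89), np.int64(96), np.int64(101)), (np.int64(74), np.int64(93), np.int64(105)), (np.int64(58), np.int64(89), np.int64(106)), (np.int64(53), np.int64(87), np.int64(107)), (np.int64(49), np.int64(84), np.int64(103)), (np.int64(48), np.int64(81), np.int64(99)), (np.int64(45), np.int64(75), np.int64(94)), (np.int64(43), np.int64(74), np.int64(91)), (np.int64(43), np.int64(72), np.int64(88))] [(np.int64(42), np.int64(74), np.int64(91)), (np.int64(43), np.int64(76), np.int64(92)), (np.int64(45), np.int64(77), np.int64(94)), (np.int64(44), np.int64(76), np.int64(94)), (np.int64(50), np.int64(79), np.int64(96)), (np.int64(76), np.int64(94), np.int64(105)), (np.int64(117), np.int64(123), np.int64(126)), (np.int64(147), np.int64(146), np.int6
[... 802 characters left out ...]
), np.int64(71), np.int64(88)), (np.int64(41), np.int64(70), np.int64(87))] [(np.int64(43), np.int64(74), np.int64(92)), (np.int64(45), np.int64(75), np.int64(93)), (np.int64(45), np.int64(75), np.int64(93)), (np.int64(42), np.int64(75), np.int64(93)), (np.int64(44), np.int64(76), np.int64(94)), (np.int64(46), np.int64(78), np.int64(96)), (np.int64(44), np.int64(77), np.int64(95)), (np.int64(46), np.int64(78), np.int64(96)), (np.int64(48), np.int64(81), np.int64(99)), (np.int64(50), np.int64(86), np.int64(105)), (np.int64(56), np.int64(95), np.int64(117)), (np.int64(60), np.int64(102), np.int64(125)), (np.int64(63), np.int64(107), np.int64(130)), (np.int64(63), np.int64(107), np.int64(131))]
```

send_rows --series '[0.07, -0.23, 0, 0, 0, 0, 0, 0.07, -0.23, 1, 0, 0, 0, 0, 0.07, -0.23, 2, 0, 0, 0, 0, 0.07, -0.23, 3, 0, 0, 0, 0, 0.07, -0.23, 3, 0, 0, 0, 0, 0.07, -0.23, 3, 0, 0, 0, 0, 0.07, -0.23, 3, 0, 0, 0, 0]'

```text
clock: 7.38
tcp_pos: [0.5058, 0.0309, 0.1316]
orientation: [0.0, 0.93, -0.368, -0.0]
wrist_force: [0.2, 0.1, -3.4]
finger_gap: 0.0287
```

send_rows --series '[0, 0, 0.1, 0, 0, 0, 0, 0, 0, 0.2, 0, 0, 0, 0, 0, 0, 0.3, 0, 0, 0, 0, 0, 0, 0.4, 0, 0, 0, 0, 0, 0, 0.5, 0, 0, 0, 0, 0, 0, 0.6, 0, 0, 0, 0, 0, 0, 0.7, 0, 0, 0, 0, 0, 0, 0.7, 0, 0, 0, 0]'

```text
clock: 8.05
tcp_pos: [0.5059, 0.0309, 0.1246]
orientation: [-0.0, 0.93, -0.368, -0.0]
wrist_force: [-1.1, -0.2, -3.2]
finger_gap: 0.029
```

send_rows --series '[0.06, 0.11, 0, 0, 0, 0, 0, 0.06, 0.11, 0, 0, 0, 0, 0, 0.06, 0.11, 0, 0, 0, 0, 0, 0.06, 0.11, 0, 0, 0, 0, 0]'

```text
clock: 8.38
tcp_pos: [0.5058, 0.0296, 0.1249]
orientation: [-0.0, 0.93, -0.368, 0.0]
wrist_force: [1.2, -0.2, -1.3]
finger_gap: 0.0289
```

send_rows --series '[0, 0, 0.1, 0, 0, 0, 0, 0, 0, 0.2, 0, 0, 0, 0, 0, 0, 0.3, 0, 0, 0, 0, 0, 0, 0.4, 0, 0, 0, 0, 0, 0, 0.4, 0, 0, 0, 0]'

```text
clock: 8.8
tcp_pos: [0.5057, 0.0296, 0.1206]
orientation: [0.0, 0.93, -0.368, -0.0]
wrist_force: [0.5, 0.2, -3.1]
finger_gap: 0.0291
```

send_rows --series '[0, 0, 0.05, 0, 0, 0, 0, 0, 0, 0.1, 0, 0, 0, 0, 0, 0, 0.15, 0, 0, 0, 0, 0, 0, 0.2, 0, 0, 0, 0, 0, 0, 0.2, 0, 0, 0, 0]'

```text
clock: 9.22
tcp_pos: [0.5058, 0.0296, 0.1188]
orientation: [-0.0, 0.93, -0.368, 0.0]
wrist_force: [1.2, -0.2, -1.8]
finger_gap: 0.0291
```

send_rows --series '[0, 0, 0.05, 0, 0, 0, 0, 0, 0, 0.1, 0, 0, 0, 0, 0, 0, 0.15, 0, 0, 0, 0, 0, 0, 0.2, 0, 0, 0, 0, 0, 0, 0.2, 0, 0, 0, 0]'

```text
clock: 9.63
tcp_pos: [0.5058, 0.0296, 0.1169]
orientation: [-0.0, 0.93, -0.368, 0.0]
wrist_force: [-0.1, -0.2, -0.9]
finger_gap: 0.0288
```

send_rows --series '[0, 0, 0.05, 0, 0, 0, 0, 0, 0, 0.1, 0, 0, 0, 0, 0, 0, 0.15, 0, 0, 0, 0, 0, 0, 0.15, 0, 0, 0, 0]'

```text
clock: 9.97
tcp_pos: [0.506, 0.0296, 0.1166]
orientation: [-0.0, 0.93, -0.368, 0.001]
wrist_force: [-2.9, -0.3, 6.9]
finger_gap: 0.0292
```

```bash
cat > st.py <<'E'
from ell import *
s=get_state();q=s["orientation"];Rt=R.from_quat(np.r_[q[1:],q[0]]).as_matrix();az=np.degrees(np.arctan2(Rt[1,0],Rt[0,0]))
print("t %.2f z %.4f nosedepth %.2f mm j6 %.1f az %.1f"%(s["clock"],s["tcp_pos"][2],1e3*(.095-s["tcp_pos"][2]+.0333),np.degrees(s["joint_pos"][5]),az),"toolF",Rt.T@s["wrist_force"],"toolT",Rt.T@s["ft_torque"],"off",Rt.T@([.5056,.0297,0]-s["tcp_pos"])*1e3,s["finger_gap"])
E
python3 st.py
```

```text
t 9.97 z 0.1166 nosedepth 11.71 mm j6 -142.5 az -43.2 toolF [-1.9283  2.2319 -6.9072] toolT [-0.5044 -0.3335  0.0413] off [ -0.509    0.2694 116.593 ] 0.02922723595564823
```

Contact at 11.7 mm in, as expected. Start the thread.

send_rows --series '[0, 0, 0.02, 0, 0, 6, 0, 0, 0, 0.04, 0, 0, 12, 0, 0, 0, 0.06, 0, 0, 18, 0, 0, 0, 0.08, 0, 0, 24, 0, 0, 0, 0.1, 0, 0, 30, 0, 0, 0, 0.12, 0, 0, 36, 0, 0, 0, 0.14, 0, 0, 42, 0, 0, 0, 0.16, 0, 0, 48, 0, 0, 0, 0.18, 0, 0, 54, 0, 0, 0, 0.2, 0, 0, 60, 0]'

```text
clock: 10.8
tcp_pos: [0.5074, 0.0293, 0.1148]
orientation: [0.001, -0.619, 0.786, -0.002]
wrist_force: [1.2, -0.7, 5.8]
finger_gap: 0.0289
```

```bash
python3 st.py
```

```text
t 10.80 z 0.1148 nosedepth 13.50 mm j6 -82.2 az -103.5 toolF [ 0.3961 -1.3262 -5.8369] toolT [ 0.1201  0.1821 -0.1134] off [  0.0047   2.3155 114.7915] 0.028881412424659053
```

send_rows --series '[0, 0.1, 0.0, 0, 0, 0, 0, 0, 0.1, 0, 0, 0, 0, 0, 0, 0.1, 0, 0, 0, 0, 0]'

```text
clock: 11.05
tcp_pos: [0.507, 0.0299, 0.1148]
orientation: [0.002, -0.622, 0.783, -0.002]
wrist_force: [4.0, -0.6, 5.7]
finger_gap: 0.029
```

```bash
python3 st.py
```

```text
t 11.05 z 0.1148 nosedepth 13.49 mm j6 -82.6 az -103.1 toolF [-0.3092 -4.0525 -5.6406] toolT [ 0.7154 -0.192   0.0063] off [  0.6356   1.8692 114.7985] 0.02903288054236678
```

send_rows --series '[0, -0.06, 0.02, 0, 0, 6, 0, 0, -0.06, 0.04, 0, 0, 12, 0, 0, -0.06, 0.06, 0, 0, 18, 0, 0, -0.06, 0.08, 0, 0, 24, 0, 0, -0.06, 0.1, 0, 0, 30, 0, 0, -0.06, 0.12, 0, 0, 36, 0, 0, -0.06, 0.14, 0, 0, 42, 0, 0, -0.06, 0.16, 0, 0, 48, 0, 0, -0.06, 0.18, 0, 0, 54, 0, 0, -0.06, 0.2, 0, 0, 60, 0]'

```text
clock: 11.88
tcp_pos: [0.5065, 0.0295, 0.1127]
orientation: [0.001, -0.144, 0.99, -0.0]
wrist_force: [1.3, -1.2, 7.9]
finger_gap: 0.029
```

```bash
python3 st.py
```

```text
t 11.88 z 0.1127 nosedepth 15.56 mm j6 -22.3 az -163.4 toolF [-0.929  -1.5837 -7.9332] toolT [ 0.1803 -0.186  -0.097 ] off [  1.1314   0.5867 112.7394] 0.02896268956931533
```

send_rows --series '[0.04, 0, -0.08, 0, 0, 6, 0, 0.04, 0, -0.06, 0, 0, 12, 0, 0.04, 0, -0.04, 0, 0, 18, 0, 0.04, 0, -0.02, 0, 0, 24, 0, 0.04, 0, 0, 0, 0, 30, 0]'

```text
clock: 12.3
tcp_pos: [0.5063, 0.0299, 0.1119]
orientation: [0.001, 0.117, 0.993, 0.001]
wrist_force: [3.4, 1.2, 1.8]
finger_gap: 0.0291
```

```bash
python3 st.py
```

```text
t 12.30 z 0.1119 nosedepth 16.41 mm j6 7.6 az 166.6 toolF [-3.0704  1.9687 -1.7933] toolT [-0.3821 -0.7674 -0.0926] off [  0.9301  -0.4952 111.8923] 0.029117531261874906
```

send_rows --series '[-0.05, 0, 0.02, 0, 0, 6, 0, -0.05, 0, 0.04, 0, 0, 12, 0, -0.05, 0, 0.06, 0, 0, 18, 0, -0.05, 0, 0.08, 0, 0, 24, 0, -0.05, 0, 0.1, 0, 0, 30, 0]'

```text
clock: 12.72
tcp_pos: [0.5067, 0.0298, 0.1108]
orientation: [0.001, 0.37, 0.929, 0.001]
wrist_force: [3.3, 1.0, -0.0]
finger_gap: 0.029
```

```bash
python3 st.py
```

```text
t 12.72 z 0.1108 nosedepth 17.52 mm j6 37.6 az 136.6 toolF [-1.7175  3.0587  0.0255] toolT [-0.7542 -0.6583 -0.0526] off [  0.881   -1.089  110.7722] 0.029034287009777403
```

send_rows --series '[0, 0, 0.02, 0, 0, 6, 0, 0, 0, 0.04, 0, 0, 12, 0, 0, 0, 0.06, 0, 0, 18, 0, 0, 0, 0.08, 0, 0, 24, 0, 0, 0, 0.1, 0, 0, 30, 0]'

```text
clock: 13.13
tcp_pos: [0.507, 0.0297, 0.11]
orientation: [0.001, 0.598, 0.802, 0.001]
wrist_force: [3.6, 0.8, 2.6]
finger_gap: 0.0289
```

```bash
python3 st.py
```

```text
t 13.13 z 0.1100 nosedepth 18.30 mm j6 67.6 az 106.6 toolF [-0.2755  3.6328 -2.5562] toolT [-0.908  -0.0664 -0.0356] off [  0.4517  -1.649  109.9933] 0.0288722317511755
```

send_rows --series '[0, 0.04, 0.02, 0, 0, 6, 0, 0, 0.04, 0.04, 0, 0, 12, 0, 0, 0.04, 0.06, 0, 0, 18, 0, 0, 0.04, 0.08, 0, 0, 24, 0, 0, 0.04, 0.1, 0, 0, 30, 0]'

```text
clock: 13.55
tcp_pos: [0.5069, 0.0297, 0.1092]
orientation: [0.001, 0.785, 0.62, 0.001]
wrist_force: [1.1, -0.5, 5.2]
finger_gap: 0.029
```

```bash
python3 st.py
```

```text
t 13.55 z 0.1092 nosedepth 19.05 mm j6 97.7 az 76.6 toolF [-0.2013  1.167  -5.182 ] toolT [-0.4309  0.0906 -0.0317] off [ -0.3765  -1.5683 109.2446] 0.029004812325002523
```

send_rows --series '[0, 0, 0.01, 0, 0, 5, 0, 0, 0, 0.03, 0, 0, 10, 0, 0, 0, 0.05, 0, 0, 15, 0]'

```text
clock: 13.8
tcp_pos: [0.507, 0.0293, 0.1089]
orientation: [0.001, 0.859, 0.512, 0.001]
wrist_force: [1.4, -1.1, 5.1]
finger_gap: 0.0288
```

```bash
python3 st.py
```

```text
t 13.80 z 0.1089 nosedepth 19.43 mm j6 112.6 az 61.7 toolF [-0.2878  1.715  -5.1368] toolT [-0.5502 -0.0845 -0.0785] off [ -0.3967  -1.6831 108.8606] 0.028773666941295618
```

send_rows --series '[0, 0.02, 0, 0, 0, 5, 0, 0, 0.02, 0, 0, 0, 10, 0, 0, 0.02, 0, 0, 0, 15, 0]'

```text
clock: 14.05
tcp_pos: [0.5067, 0.029, 0.1085]
orientation: [0.001, 0.918, 0.396, 0.001]
wrist_force: [1.4, -2.5, 2.9]
finger_gap: 0.0289
```

```bash
python3 st.py
```

```text
t 14.05 z 0.1085 nosedepth 19.77 mm j6 127.6 az 46.7 toolF [-0.8907  2.7214 -2.8932] toolT [-0.8475 -0.0883 -0.2627] off [ -0.2879  -1.5705 108.5309] 0.02894264487233174
```

send_rows --series '[0, 0, 0, 0, 0, 0, 0, 0, 0, 0, 0, 0, 0, 0]'

```text
clock: 14.22
tcp_pos: [0.5068, 0.0291, 0.1085]
orientation: [0.001, 0.917, 0.398, 0.001]
wrist_force: [1.7, -1.9, 5.5]
finger_gap: 0.0291
```

```bash
python3 st.py
```

```text
t 14.22 z 0.1085 nosedepth 19.80 mm j6 127.3 az 46.9 toolF [-0.1811  2.5313 -5.4985] toolT [-0.8647 -0.1063  0.0998] off [ -0.4497  -1.53   108.4968] 0.029080741185141666
```

send_rows --series '[0, 0.02, 0.02, 0, 0, 5, 0, 0, 0.02, 0.02, 0, 0, 10, 0]'

```text
clock: 14.38
tcp_pos: [0.5067, 0.0289, 0.1082]
orientation: [0.001, 0.949, 0.315, 0.0]
wrist_force: [2.0, -3.1, 3.7]
finger_gap: 0.0292
```

```bash
python3 st.py
```

```text
t 14.38 z 0.1082 nosedepth 20.08 mm j6 137.5 az 36.7 toolF [-0.2406  3.7001 -3.6657] toolT [-0.894  -0.0869 -0.2344] off [ -0.4836  -1.4567 108.2188] 0.02921904209184849
```

send_rows --series '[0, -0.02, 0, 0, 0, 4, 0, 0, -0.02, 0, 0, 0, 8, 0, 0, -0.02, 0, 0, 0, 12, 0]'

```text
clock: 14.63
tcp_pos: [0.5064, 0.029, 0.1079]
orientation: [0.001, 0.977, 0.215, 0.0]
wrist_force: [2.6, -3.2, 2.7]
finger_gap: 0.0289
```

```bash
python3 st.py
```

```text
t 14.63 z 0.1079 nosedepth 20.41 mm j6 149.5 az 24.8 toolF [ 1.069   3.9748 -2.6482] toolT [-1.0429  0.1656 -0.2227] off [ -0.4542  -1.1618 107.8856] 0.02892086523343631
```

Torque has risen from about 0.05 to about 0.23 Nm. Depth and force data put washer contact near j6 ≈ 70°, so the quarter turn ends near 161°.

send_rows --series '[0, 0, 0.02, 0, 0, 4, 0, 0, 0, 0.03, 0, 0, 8, 0, 0, 0, 0.04, 0, 0, 12, 0]'

```text
clock: 14.88
tcp_pos: [0.5063, 0.029, 0.1075]
orientation: [0.001, 0.994, 0.111, 0.0]
wrist_force: [1.6, -2.5, 4.0]
finger_gap: 0.029
```

```bash
python3 st.py
```

```text
t 14.88 z 0.1075 nosedepth 20.81 mm j6 161.5 az 12.8 toolF [ 1.036   2.7733 -4.0245] toolT [-0.8723  0.2034 -0.2872] off [ -0.6034  -1.04   107.4915] 0.02900542893241679
```

Implied washer compression is about 3 mm (21 N), which is the quarter turn. Let go and lift.

send_rows --series '[0, 0, 0, 0, 0, 0, 0.4, 0, 0, 0, 0, 0, 0, 0.8, 0, 0, 0, 0, 0, 0, 1, 0, 0, 0, 0, 0, 0, 1, 0, 0, 0, 0, 0, 0, 1, 0, 0, 0, 0, 0, 0, 1, 0, 0, 0, 0, 0, 0, 1, 0, 0, -1, 0, 0, 0, 1, 0, 0, -3, 0, 0, 0, 1, 0, 0, -5, 0, 0, 0, 1]'

```text
clock: 15.72
tcp_pos: [0.5052, 0.0296, 0.1578]
orientation: [-0.0, 0.994, 0.111, -0.001]
wrist_force: [1.1, -0.2, -0.6]
finger_gap: 0.0852
```

send_rows --series '[-2, 0, -3, 0, 0, 0, 1, -4, 0, -6, 0, 0, 0, 1, -7, 0, -8, 0, 0, 0, 1, -7, 0, -8, 0, 0, 0, 1, -7, 0, -8, 0, 0, 0, 1, -7, 0, -8, 0, 0, 0, 1]'

```text
clock: 16.22
tcp_pos: [0.4382, 0.014, 0.2376]
orientation: [0.0, 0.994, 0.111, 0.001]
wrist_force: [0.4, 0.2, 0.3]
finger_gap: 0.0856
```

Run:
```python
from ell import *
W,im=rim("w7");s=get_state();print(s["wrist_force"],s["finger_gap"])
a=read_camera("scene");b=read_camera("top")
print("top of tail predicted",proj(W,[.5065,.0295,.160]))
A=cv2.resize(a[170:320,240:360],(480,600),interpolation=2);Bt=cv2.resize(im,(320,240));Bb=cv2.resize(b[110:290,240:480],(320,240));
B=np.vstack([Bt,Bb,np.zeros((120,320,3),np.uint8)]);cv2.imwrite("pics/fin.png",np.hstack([A,B]))
```

```text
16.2167 [-0.1516  0.0454 -0.2667  1.257   0.0002  2.7675] [0.4382 0.014  0.2376] [0.0001 0.9938 0.111  0.0008] 0.032080576942300605
[ 0.3143  0.2642 -0.0141] 0.08529503996569505
top of tail predicted [283.9241 113.5881]
```

View pics/fin.png

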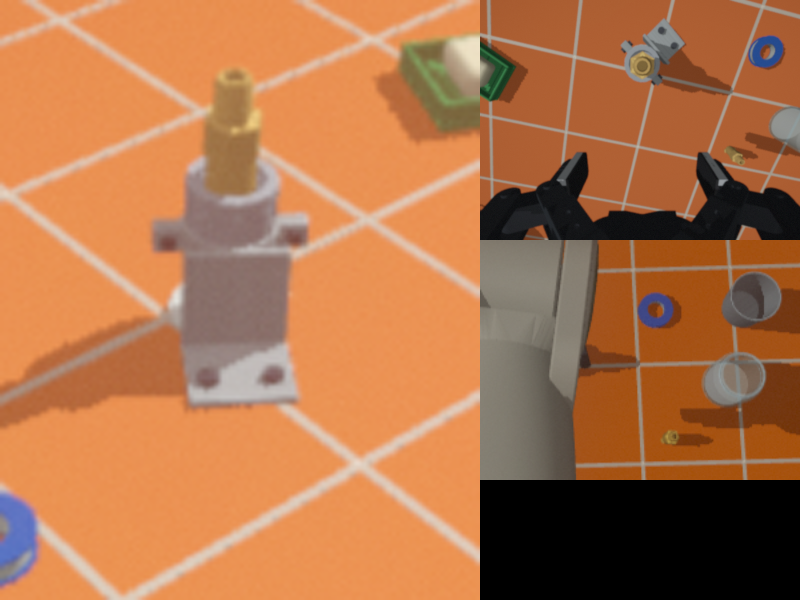

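The tail stands upright in the coupling, its barb top at scene pixel (298,189); cup, jar, tape and the small fitting are where they were. One height check, then hand in.

Run:
```python
from ell import *
S=ci("scene")
for z in (.156,.160,.164): print(z,proj(S,[.5065,.0295,z]))
print(hand_in())
```

```text
0.156 [298.2726 189.8946]
0.16 [298.3349 188.2976]
0.164 [298.3975 186.694 ]
the job is handed in; nothing more can be done
None
```

I screwed the larger hose tail into the coupling until it met the washer, gave it about a further quarter turn, let go and backed off. The job is handed in at about 16 s of the 72 s allowed.

- **Turning:** The thread rested on the ridges with the nose 11.7 mm in. I turned it about 304° clockwise, to about 20.8 mm in.
- **Washer contact:** It came at about 17.8 mm in, as depth, push and torque together suggest. The single estimates ran from 17.2 to 18.1 mm, so the quarter turn is good to about ±20°.
- **Final torque:** It rose to 0.29 Nm against about 0.05 Nm when running free. That means about 21 N, or 3 mm of washer squeeze, which matches a quarter turn.
- **Last checks:** The tail stands upright, and its top shows about 159 mm up in the scene camera against about 160 mm expected. The gripper is open and touching nothing; the cup, jar, tape roll and small fitting look undisturbed.
- **Disagreements:** While screwing, the coupling's axis felt 1 to 1.5 mm off (in x) from what the cameras gave, with sideways forces of about 4 N. The nose also sat about 0.25 mm higher than the thread pitch predicted near the end.

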